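Take the lid off the tack tin

TASK

Open the tack tin, the wide, low one of the two knobbed metal tins: lift its loose lid off and lay it down gently, flat and knob up, on the floor of the shallow plywood tray. Leave the open tack tin and the shut tall tin standing where they are.

Things in the scene. Friction and masses are not known exactly. Their poses are not given: they have to be found in the camera images.
- tin_lid: Loose aluminium lid on the tack tin, 90 g; it just lifts off. Disc 104 mm across, 4 mm thick; on top an upright black cylindrical knob 22 mm across, 38 mm tall; below, a boss 84 mm across, 8 mm deep, sits loosely in the tin's mouth (5 mm play); the lid can rest on it. Origin: centre of the disc's underside: knob top 42 mm above, boss foot 8 mm below; z up along the knob.
- tack_tin: Tack tin, the wide, low one: bare aluminium, round, 100 mm across, 65 mm tall, wall 3 mm, about 0.6 kg, standing loose on the bench. Origin: centre of its underside, z up. Brass tacks lie inside.
- tray: Shallow square open tray of plywood, 160 x 160 mm outside, 148 x 148 mm inside, walls 6 mm thick and 22 mm tall, fixed to the bench and empty. Origin: centre of its underside; x and y along its sides, z up. Its inner floor is 6 mm above the origin.
- tall_tin: The other metal tin, to be left shut: narrower and taller, 60 mm across, its lid 64 mm across, 129 mm tall to the lid's top and 167 mm to the top of a knob like that of the tack tin. About 0.7 kg, standing loose. Origin: centre of its underside, z up.

How it is judged:
By the outcome, as a careful person would: the job done as asked, in the order asked, and still so for the second after the job is handed in, with the robot touching nothing.
It also fails if it takes over 45 s, if anything falls off the work surface, if the arm or the gripper's body presses on something with over 40 N, if the wrist force passes 120 N, or if a joint passes its speed limit or range.

ROBOT

A 6-joint arm with a two-finger parallel gripper is mounted at the origin on the work surface. World frame = base frame: x ahead of the robot, y to its left, z up, the work surface at z = 0. Lengths are in m, angles in rad, forces in N, time in s.
With the tool pointing down it reaches from about 0.375 to 0.975 m from the base axis. Payload 3.8 kg.
Tool frame: the origin (TCP) lies on the centre line of the jaws, within the pads' length; the fingertips stand 14 mm ahead of it and the grasp point (between the pads) lies 5 mm behind it; z points along the fingers, y is the line along which they close (so a half turn about z gives the same grasp; the last joint's range is limited). The gripper opens to 85 mm and grips with 20 to 120 N. Pads are 22 mm wide; open, the fingers measure 114 mm over their backs; the gripper's body (76 mm by 85 mm) begins 54 mm behind the grasp point. The pads swing forward as they close: fully open they stand 13 mm farther back than shut.
Start: joints at [-1.346, 0.264, 1.604, -0, 1.274, -0.037], TCP at [0.175, -0.652, 0.245] pointing down, gripper open.
Joint ranges: [-2.63, 2.63], [-0.94, 2.18], [0.31, 2.57], [-1.31, 4.45], [0, 2.66], [-2.55, 2.55]. Speed limits (rad/s): [2.57, 2.57, 3.14, 3.14, 3.14, 3.14].

INTERFACE

Orientations are given as a rotation vector (axis times angle).
In Python, from workcell import bot, eyes, spot_in gives the robot as it stands.
- The arm moves only by the tool carry_out, never from a script. Its argument "series" is text: rows parted by semicolons, each of 4 numbers parted by spaces: the shift along the world's x, y, z in m, then the turn about the world's z in degrees. In form: tx ty tz roll; .... A call has 1 to 20 rows; each row shifts and turns the commanded pose from where the row before left it; what a row does not reach is not made up. A row lasts 1/8 s, in which the tool goes at most 62.5 mm and 10.7 degrees, less where a joint would pass 70% of its speed; a pose out of reach is approached as far as the arm can. A call is refused whole if a number of a shift passes 0.0625 or a number of a turn 10.7, either way. A call with a gripper value outside its range is refused whole. "jaw" is the gripper command: -1 is shut, 1 is fully open, values between are in proportion, set as the call begins (left out, the last holds). The fingers move at their own pace and stop on an object; "grip_force" is the grip in N (left out, the last holds). Time passes only in rows, so rows that do not move let the fingers close. It gives the time, the measured TCP pose, the force, the opening and the grip force at its end, in the units of the state.
- bot.read_state(): the state, without advancing time (a new reading comes with each control period).
- eyes.read_camera(name): name is "scene" or "side" or "wrist"; returns (picture, depth): 480x640x3 uint8, blue, green, red; 480x640 float32, m along the optical axis (not along the pixel's ray), 0 where there is no reading.
- eyes.get_calibration(name): a dict with "K" (3x3 intrinsics, pixels), "position" and "rotation" of the camera in the world; the wrist camera has in their place "T_tool_cam" (4x4, takes a point from camera to tool coordinates, whose origin is the TCP and whose axes are the flange's). Camera axes: x right, y down, z forward; pixel columns grow to the right and rows downward; lengths in m; the calibration is good to about 2 mm. A picture is of the moment at which its call begins: read the wrist's pose just before it. get_calibration takes no time and is no camera call.
- bot.finish_job(): hands the job in; it is judged then, once.
Trained networks look in the newest picture that a camera, given by its name, has taken for a name from the list of things; names that differ only in an ending like _2 or _b are one class to them, and where a whole thing is asked for, a point or a joint stands for the part that bears it (a point fixed in the world has none). Each returns a list of dicts, best first, with "score" (0 to 1); they miss things now and then, are a little off and sometimes report something else, mostly with a low value. They report only what shows in the picture. A call takes as long as a camera call.
- spot_in(camera, target): "rect" ([centre column, centre row, width, height] in pixels, round what is visible of it).
The state is a dict: "time": time; "q": joint angles; "joint_vel": joint speeds; "joint_torque": joint torques, N m; "tool_pos": TCP position; "tcp_rot": TCP orientation; "wrist_force": force on the tool from outside, world axes, zero at the start; "torque": the same for the moment, N m; "width": opening from 0.0 (shut) to 1.0 (fully open); "grip_force": force on a finger pad.
Only numpy, scipy, OpenCV 4.12 (cv2) and the standard library are available. Lean on these libraries where they do the work, as an engineer would, in place of code of your own. Each camera call takes 0.05 s, during which the arm holds its last target. There are 200 camera calls.

## Working session

There is one attempt and no reset: what is moved stays moved. The work goes in short steps, Python scripts to look and compute and a tool call to move; the robot and the scene stay as the last step left them, time stands still between calls to the robot, and variables do not carry over. Pictures are saved under pics/ and viewed, at most 10 in all, crops included, and the job is handed in when it is done.

Besides the shell and the picture viewer there is one more tool, called after "Request:" in YAML: its name, and indented under it one key for each argument. carry_out: Moves the arm, as the interface text tells. Its arguments: {"type":"object","properties":{"series":{"type":"string"},"jaw":{"type":"number"},"grip_force":{"type":"number"}},"required":["series"]}

```bash
mkdir -p pics
cat > h.py <<'E'
import numpy as np, cv2
from scipy.spatial.transform import Rotation as R
from workcell import bot, eyes, spot_in
def cloud(cam):
    s=bot.read_state(); im,d=eyes.read_camera(cam); c=eyes.get_calibration(cam); K=np.array(c["K"])
    if cam=="wrist":
        T=np.array(c["T_tool_cam"]); Rt=R.from_rotvec(s["tcp_rot"]).as_matrix()
        Rc=Rt@T[:3,:3]; p=Rt@T[:3,3]+np.array(s["tool_pos"])
    else: Rc=np.array(c["rotation"]); p=np.array(c["position"])
    if Rc.shape!=(3,3): Rc=R.from_rotvec(Rc).as_matrix() if Rc.size==3 else R.from_quat(Rc).as_matrix()
    v,u=np.mgrid[:480,:640]
    P=np.stack([(u-K[0,2])/K[0,0]*d,(v-K[1,2])/K[1,1]*d,d],-1)@Rc.T+p
    P[d==0]=np.nan
    return im,P
E
python3 - <<'E'
from h import *
ims=[]
for c in("scene","side"):
    im,P=cloud(c); np.save(c+".npy",P)
    for t in("tin_lid","tack_tin","tray","tall_tin"):
        for r in spot_in(c,t)[:3]:
            u,v,w,h=r["rect"]; q=P[int(max(0,v-h/2)):int(v+h/2)+1,int(max(0,u-w/2)):int(u+w/2)+1].reshape(-1,3)
            print(c,t,round(r["score"],2),np.round(r["rect"]),P[int(v),int(u)].round(3),"maxz",np.nanmax(q[:,2]).round(3))
    cv2.imwrite(f"pics/{c}.png",im)
print(eyes.get_calibration("scene"))
s=bot.read_state(); print(s["time"],s["tcp_rot"],s["width"])
E
```

```text
scene tin_lid 0.97 [439. 172.  54.  42.] [0.493 0.265 0.076] maxz 0.109
scene tack_tin 0.96 [435. 194.  56.  43.] [0.521 0.236 0.056] maxz 0.078
scene tack_tin 0.3 [440. 172.  51.  40.] [0.493 0.265 0.076] maxz 0.109
scene tray 0.73 [156. 351. 127. 126.] [ 0.54  -0.315  0.007] maxz 0.028
scene tall_tin 0.61 [323. 220.  40.  86.] [0.512 0.    0.108] maxz 0.169
side tin_lid 0.87 [306. 359.  77.  52.] [0.485 0.282 0.077] maxz 0.109
side tin_lid 0.63 [360. 254.  41.  94.] [0.474 0.043 0.096] maxz 0.168
side tack_tin 0.73 [309. 398.  68.  46.] [0.469 0.318 0.043] maxz 0.302
side tray 0.61 [374. 198.  95.  53.] [ 0.535 -0.312  0.007] maxz 0.168
side tall_tin 0.84 [360. 255.  38.  96.] [0.474 0.043 0.096] maxz 0.168
{'K': array([[487.11930065,   0.        , 323.99264267],
       [  0.        , 487.11930065, 240.13200578],
       [  0.        ,   0.        ,   1.        ]]), 'position': array([ 0.96087154, -0.26544313,  0.70783028]), 'rotation': array([-2.18046823, -1.25929563,  0.42758999])}
0.5 [-3.11471493e+00 -4.10006494e-01  2.08506275e-05] 1.0009790041490307
```

View pics/scene.png

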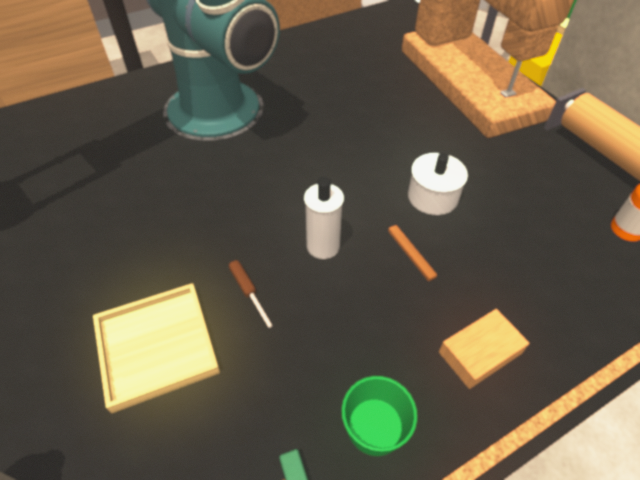

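View pics/side.png

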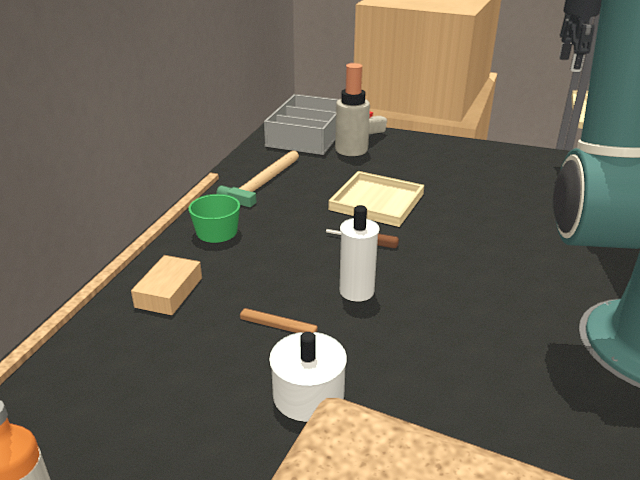

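The scene view shows the tack tin's knob at about (441,163), the tall tin at (323,220) and the tray at (156,350). The side view also shows a cork-textured stand close to the tack tin, at about (430,440). Next I'll fit positions and check clearances.

Run:
```python
from h import *
for c in("scene","side"):
    P=np.load(c+".npy").reshape(-1,3); P=P[~np.isnan(P).any(1)]
    def sel(x,y,r,z0,z1): return P[(np.hypot(P[:,0]-x,P[:,1]-y)<r)&(P[:,2]>z0)&(P[:,2]<z1)]
    def circ(q):
        (x,y),r=cv2.minEnclosingCircle(q[:,:2].astype(np.float32)); return round(x,4),round(y,4),round(r,4),len(q),np.median(q[:,2]).round(4)
    print(c,"disc",circ(sel(.493,.265,.09,.064,.074)),"knob",circ(sel(.493,.265,.05,.08,.104)),"top",circ(sel(.493,.265,.05,.104,.115)))
    print(" tall knob top",circ(sel(.49,.02,.08,.155,.18)))
    q=sel(.54,-.315,.13,.018,.035); print(" tray rim",cv2.minAreaRect(q[:,:2].astype(np.float32)),len(q))
    q=sel(.54,-.315,.05,-.01,.018); print(" floor",np.median(q[:,2]))
    q=sel(.493,.265,.22,.03,1); q=q[np.hypot(q[:,0]-.493,q[:,1]-.265)>.065]
    for a in range(-180,180,30):
        an=np.degrees(np.arctan2(q[:,1]-.265,q[:,0]-.493)); m=(an>=a)&(an<a+30)
        if m.sum()>5: w=q[m]; d=np.hypot(w[:,0]-.493,w[:,1]-.265); print("  obst",a,m.sum(),"dmin",d.min().round(3),"zmax",w[:,2].max().round(3), "dmin z>.07", d[w[:,2]>.07].min(initial=9).round(3))
print(cv2.__version__, R.from_rotvec(bot.read_state()["tcp_rot"]).as_matrix().round(3).tolist())
```

```text
scene disc (0.4865, 0.2712, 0.0538, 1454, np.float64(0.0693)) knob (0.4885, 0.2689, 0.011, 119, np.float64(0.0919)) top (0.4868, 0.271, 0.0119, 78, np.float64(0.107))
 tall knob top (0.4872, 0.017, 0.0115, 160, np.float64(0.1663))
 tray rim ((0.5303401947021484, -0.3121621012687683), (0.1606530398130417, 0.16297778487205505), 82.46082305908203) 1805
 floor 0.006112227031452311
  obst -120 13 dmin 0.217 zmax 0.13 dmin z>.07 0.217
side disc (0.4863, 0.2707, 0.0542, 2920, np.float64(0.0689)) knob (0.4854, 0.2728, 0.011, 216, np.float64(0.092)) top (0.4857, 0.2725, 0.011, 145, np.float64(0.1067))
 tall knob top (0.4849, 0.0192, 0.012, 148, np.float64(0.1644))
 tray rim ((0.5293306708335876, -0.3124921917915344), (0.1680007427930832, 0.1622532159090042), 81.78099822998047) 566
 floor 0.005274002522695609
  obst -120 344 dmin 0.215 zmax 0.131 dmin z>.07 0.215
  obst -90 38 dmin 0.217 zmax 0.13 dmin z>.07 0.217
4.12.0 [[0.966, 0.259, -0.0], [0.259, -0.966, 0.0], [-0.0, -0.0, -1.0]]
```

Run:
```python
from h import *
for c in("scene","side"):
    P=np.load(c+".npy").reshape(-1,3); P=P[~np.isnan(P).any(1)]
    q=P[(P[:,0]>-.3)&(P[:,0]<.9)&(P[:,1]>.1)&(P[:,1]<.7)&(P[:,2]>.02)&(np.hypot(P[:,0]-.486,P[:,1]-.271)>.06)]
    g=np.floor(q[:,:2]/.1).astype(int)
    for k in sorted(set(map(tuple,g))):
        z=q[(g==k).all(1)][:,2]
        if len(z)>8: print(c,np.round(np.array(k)*.1,1),len(z),z.min().round(3),z.max().round(3))
```

```text
scene [0.  0.5] 1137 0.02 0.169
scene [0.1 0.1] 33 0.231 0.276
scene [0.1 0.5] 1828 0.02 0.172
scene [0.1 0.6] 1594 0.046 0.164
scene [0.2 0.4] 23 0.021 0.047
scene [0.2 0.5] 1420 0.02 0.254
scene [0.2 0.6] 712 0.047 0.054
scene [0.3 0.4] 441 0.02 0.053
scene [0.3 0.5] 4244 0.023 0.289
scene [0.3 0.6] 977 0.045 0.278
scene [0.4 0.4] 88 0.02 0.053
scene [0.4 0.5] 560 0.02 0.053
scene [0.4 0.6] 1373 0.02 0.097
scene [0.5 0.6] 1996 0.022 0.098
scene [0.6 0.6] 1017 0.02 0.097
scene [0.7 0.1] 1242 0.032 0.04
scene [0.7 0.5] 828 0.02 0.105
scene [0.8 0.1] 1006 0.02 0.039
side [0.1 0.1] 611 0.224 0.283
side [0.2 0.5] 4143 0.294 0.303
side [0.3 0.5] 7525 0.284 0.303
side [0.3 0.6] 1208 0.287 0.303
side [0.7 0.1] 1035 0.02 0.038
side [0.7 0.5] 2265 0.024 0.161
side [0.8 0.1] 550 0.02 0.038
```

Request:
carry_out:
  series: "0.05 0.062 0 0;0.05 0.062 0 0;0.05 0.062 0.01 0;0.05 0.062 0.01 0;0.03 0.062 0.01 0;0.02 0.062 0 0;0.02 0.062 0 0"
  jaw: 0.2

```text
time: 1.38
tool_pos: [0.397, -0.2817, 0.2703]
tcp_rot: [3.114, 0.41, 0.002]
wrist_force: [0.5, -0.4, -0.8]
width: 0.604
grip_force: 0.0
```

Request:
carry_out:
  series: "0.03 0.062 0 0;0.03 0.062 0 0;0.02 0.062 0 0;0.01 0.062 0 0;0 0.062 0 0;0 0.062 0 0;0 0.06 0 0;0 0.04 0 0;0 0.01 0 0;0 0 0 0;0 0 0 0"

```text
time: 2.75
tool_pos: [0.48, 0.183, 0.2698]
tcp_rot: [3.114, 0.408, -0.0]
wrist_force: [0.6, 0.1, 0.4]
width: 0.599
grip_force: 0.0
```

Run:
```python
from h import *
im,P=cloud("wrist"); cv2.imwrite("pics/w1.png",im)
P=P.reshape(-1,3); P=P[~np.isnan(P).any(1)]
def m(z0,z1,r):
    q=P[(np.hypot(P[:,0]-.486,P[:,1]-.271)<r)&(P[:,2]>z0)&(P[:,2]<z1)]
    if len(q): print(cv2.minEnclosingCircle(q[:,:2].astype(np.float32)),len(q),np.median(q[:,2]))
m(.1,.115,.03);m(.062,.076,.07)
print(bot.read_state()["tool_pos"])
```

```text
((0.4868907034397125, 0.2707284092903137), 0.011172197759151459) 650 0.10688594969889345
((0.4866085350513458, 0.27077239751815796), 0.05218297615647316) 10472 0.06922947722738101
[0.48005827 0.18285869 0.26982899]
```

View pics/w1.png

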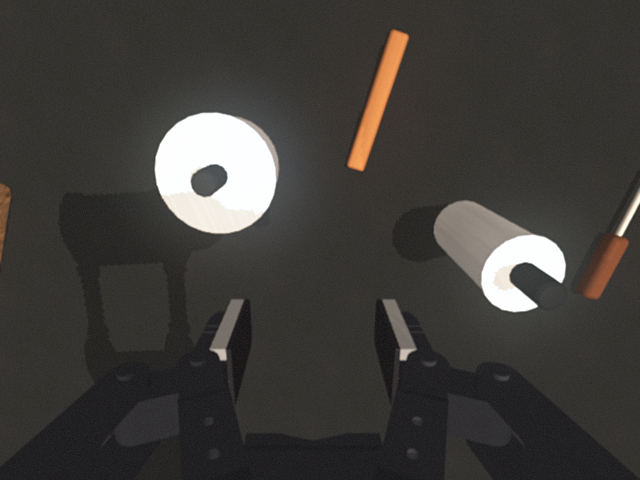

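The wrist view shows the tack lid's knob at (208,180) and the jaws clear of everything. The knob is at (0.487, 0.271), which matches the earlier fits.

Request:
carry_out:
  series: "0.007 0.044 0 0;0 0.044 0 0;0 0 -0.04 0;0 0 -0.03 0;0 0 -0.03 0;0 0 -0.02 0;0 0 0 0;0 0 0 0"

```text
time: 3.8
tool_pos: [0.4878, 0.2718, 0.1508]
tcp_rot: [-3.115, -0.408, -0.002]
wrist_force: [0.1, 0.1, 0.2]
width: 0.602
grip_force: 0.0
```

Request:
carry_out:
  series: "-0.001 -0.001 -0.02 0;0 0 -0.02 0;0 0 -0.015 0;0 0 -0.008 0;0 0 0 0;0 0 0 0"

```text
time: 4.55
tool_pos: [0.4865, 0.2715, 0.0876]
tcp_rot: [-3.114, -0.41, -0.002]
wrist_force: [-0.1, -0.0, 0.6]
width: 0.601
grip_force: 0.0
```

Request:
carry_out:
  series: "0 0 0 0;0 0 0 0;0 0 0 0;0 0 0 0;0 0 0 0;0 0 0 0"
  jaw: -1
  grip_force: 40

```text
time: 5.3
tool_pos: [0.4864, 0.2715, 0.0876]
tcp_rot: [-3.114, -0.41, -0.002]
wrist_force: [-1.2, -1.1, 6.1]
width: 0.241
grip_force: 39.6
```

Request:
carry_out:
  series: "0 0 0.003 0;0 0 0.005 0;0 0 0.008 0;0 0 0.012 0;0 0 0.02 0;0 0 0 0;0 0 0 0"

```text
time: 6.18
tool_pos: [0.4858, 0.2711, 0.1348]
tcp_rot: [-3.115, -0.41, -0.0]
wrist_force: [-1.0, 0.6, -1.4]
width: 0.242
grip_force: 39.1
```

Run:
```python
from h import *
im,_=cloud("side"); cv2.imwrite("pics/s2.png",cv2.resize(im[220:440,200:460],None,fx=2,fy=2))
s=bot.read_state(); print(s["wrist_force"],s["width"],s["grip_force"],s["torque"])
```

```text
[ 0.68339326 -0.53046493 -1.22532155] 0.24337928353631796 39.14702254347503 [-0.01108718  0.0406946  -0.01071239]
```

View pics/s2.png

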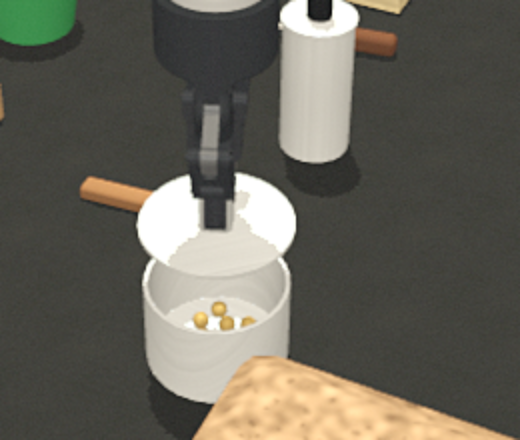

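The lid hangs level from the jaws at about (215,215) in the crop. The tin stands open with its tacks inside. Next: raise it and carry it over the tall tin.

Request:
carry_out:
  series: "0 0 0.02 0;0 0 0.03 0;0 0 0.035 0;0 0 0.03 0;0 -0.015 0.015 0;0 -0.03 0.01 0;0 -0.04 0 0;0 -0.045 0 0;0.005 -0.045 0 0;0.005 -0.045 0 0;0.005 -0.045 0 0;0.005 -0.045 0 0;0.005 -0.045 0 0;0.005 -0.045 0 0;0.005 -0.045 0 0;0.005 -0.045 0 0;0.002 -0.035 0 0;0.002 -0.02 0 0;0 0 0 0;0 0 0 0"

```text
time: 8.72
tool_pos: [0.5295, -0.2729, 0.2743]
tcp_rot: [-3.113, -0.41, 0.001]
wrist_force: [0.8, 0.1, -1.1]
width: 0.24
grip_force: 39.3
```

Request:
carry_out:
  series: "0 -0.02 -0.01 0;0 -0.019 -0.03 0;0 0 -0.04 0;0 0 -0.04 0;0 0 -0.035 0;0 0 -0.03 0;0 0 -0.02 0;0 0 -0.01 0;0 0 0 0;0 0 0 0"

```text
time: 9.98
tool_pos: [0.5309, -0.3135, 0.0612]
tcp_rot: [3.113, 0.41, 0.003]
wrist_force: [-0.3, 0.5, -0.8]
width: 0.243
grip_force: 39.3
```

Run:
```python
from h import *
im,P=cloud("scene"); cv2.imwrite("pics/s3.png",cv2.resize(im[250:430,60:260],None,fx=3,fy=3))
P=P.reshape(-1,3)
q=P[(np.hypot(P[:,0]-.53,P[:,1]+.312)<.056)&(P[:,2]>.025)&(P[:,2]<.055)]
print(cv2.minEnclosingCircle(q[:,:2].astype(np.float32)),np.median(q[:,2]),len(q))
s=bot.read_state(); print(s["tool_pos"],s["wrist_force"])
```

```text
((0.5321572422981262, -0.3132052719593048), 0.05249606445431709) 0.042768910695508255 2353
[ 0.53098711 -0.31350501  0.06136505] [ 0.18113254  0.0914491  -0.6593544 ]
```

View pics/s3.png

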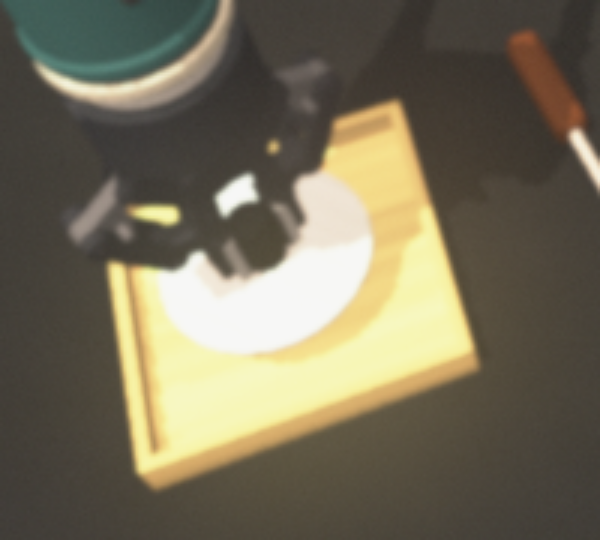

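The lid hangs level over the middle of the tray, centred near (265,265) in the crop. The boss foot is about 25 mm above the floor.

Request:
carry_out:
  series: "0 0 -0.008 0;0 0 -0.007 0;0 0 -0.004 0;0 0 -0.002 0;0 0 0 0;0 0 -0.001 0;0 0 0 0;0 0 0 0"

```text
time: 11.02
tool_pos: [0.53, -0.3128, 0.038]
tcp_rot: [3.115, 0.41, 0.0]
wrist_force: [-0.4, -0.2, -1.2]
width: 0.244
grip_force: 39.3
```

Request:
carry_out:
  series: "0 0 -0.001 0;0 0 0 0;0 0 0 0"

```text
time: 11.4
tool_pos: [0.5299, -0.3128, 0.0368]
tcp_rot: [-3.115, -0.41, -0.0]
wrist_force: [0.0, -0.5, -0.6]
width: 0.244
grip_force: 39.3
```

Request:
carry_out:
  series: "0 0 -0.001 0;0 0 0 0;0 0 0 0"

```text
time: 11.78
tool_pos: [0.53, -0.3129, 0.0366]
tcp_rot: [3.115, 0.41, 0.0]
wrist_force: [-2.2, 1.2, 5.0]
width: 0.245
grip_force: 39.9
```

Request:
carry_out:
  series: "0 0 -0.0005 0;0 0 0 0;0 0 0 0"

```text
time: 12.15
tool_pos: [0.53, -0.3129, 0.0366]
tcp_rot: [3.115, 0.41, -0.0]
wrist_force: [-4.1, 1.7, 8.0]
width: 0.244
grip_force: 40.3
```

The lid has touched down on the floor, so I'll ease the press and release.

Request:
carry_out:
  series: "0 0 0.0005 0;0 0 0 0;0 0 0 0;0 0 0 0;0 0 0 0"
  jaw: 0.1

```text
time: 12.78
tool_pos: [0.5299, -0.3128, 0.0357]
tcp_rot: [-3.115, -0.41, 0.0]
wrist_force: [-0.6, -0.5, -0.6]
width: 0.546
grip_force: 0.0
```

Request:
carry_out:
  series: "0 0 0.005 0;0 0 0.01 0;0 0 0.02 0;0 0 0.04 0;0 0 0.05 0;0 0 0.05 0;-0.02 -0.04 0.03 0;-0.04 -0.06 0 0;-0.04 -0.06 0 0;0 0 0 0;0 0 0 0"

```text
time: 14.15
tool_pos: [0.4406, -0.457, 0.2421]
tcp_rot: [3.114, 0.408, 0.002]
wrist_force: [-0.3, -0.1, 0.4]
width: 0.553
grip_force: 0.0
```

Run:
```python
from h import *
im,P=cloud("scene"); cv2.imwrite("pics/s4.png",im)
P=P.reshape(-1,3)
for x,y,r,a,b in((.53,-.313,.06,.01,.03),(.53,-.313,.03,.05,.07),(.4865,.271,.07,.055,.08),(.486,.018,.04,.155,.18)):
    q=P[(np.hypot(P[:,0]-x,P[:,1]-y)<r)&(P[:,2]>a)&(P[:,2]<b)]
    print(cv2.minEnclosingCircle(q[:,:2].astype(np.float32)),np.percentile(q[:,2],[5,50,95]).round(4),len(q))
s=bot.read_state(); print(s["time"],s["tool_pos"],s["wrist_force"],s["width"])
```

```text
((0.5306922197341919, -0.31254321336746216), 0.05269254371523857) [0.0162 0.0181 0.0204] 2990
((0.5310842394828796, -0.3122328817844391), 0.011583090759813786) [0.0517 0.0556 0.0581] 170
((0.4861258566379547, 0.2712366282939911), 0.0515640452504158) [0.0558 0.062  0.0666] 567
((0.4874247610569, 0.01659017987549305), 0.01129931677132845) [0.1565 0.1661 0.1688] 163
14.2 [ 0.4409977  -0.45631181  0.241757  ] [0.25127972 0.45911074 0.04031648] 0.5470984628452065
```

View pics/s4.png

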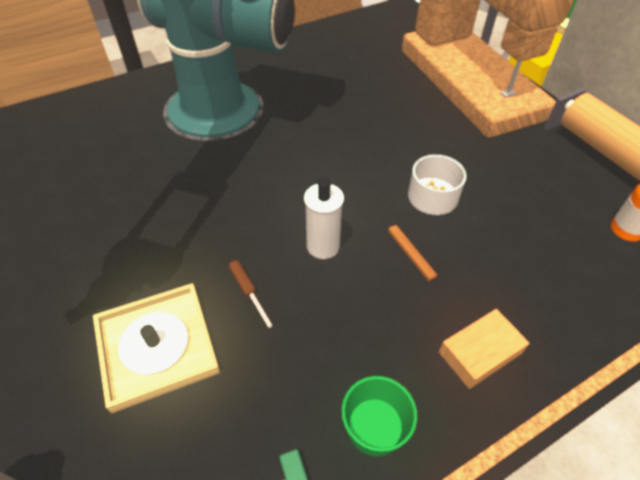

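The lid lies flat and knob up in the tray at (153,342). The open tin at (437,185) and the tall tin at (323,220) haven't moved.

```bash
python3 -c "
from workcell import bot
print(bot.finish_job())"
```

```text
the job is handed in; nothing more can be done
None
```

The tack tin is open and its lid lies flat, knob up, on the tray floor; both tins stand where they were, and the job was handed in at about 14 s of the 45 s allowed.

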